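# Hold a flip mirror at its balance point beside a reference plate

### The job

Take the white reference plate out of its cradle and stand it upright on its long thin edge, free, on the blue strip of the metal base, facing the flip mirror squarely. Then take the flip mirror by its yellow bar and swing it up to its balance point, exactly upright, without letting it go over to the far side. Finish still gripping the bar and holding the mirror upright, so that I can compare it with the plate; leave everything else on the table where it is.

Things in the scene. Friction and masses are not known exactly. Their poses are not given: they have to be found in the camera images.
- plate_mid (a point): centre of the loose white reference plate, thin red cross on each face: 14 mm thick (x axis), 90 mm wide (y), 80 mm tall (z), about 0.16 kg. It starts leaning 0.5 rad from vertical in its cradle, upper edge nearer the robot; z runs up the plate from the ledge it rests on to its free upper edge. Draw it out along z.
- plate: the same plate; origin at the middle of its lower 14 x 90 mm edge, same axes
- cradle: grey cradle fixed to the table, 110 x 116 mm, about 85 mm high; origin under its centre, on the table, x along its depth, away from the robot. It carries the plate on a ledge and on two rails, 14 mm wide and 62 mm long, at 38 mm either side of the plate's middle; the middle 60 mm of the plate is free on both faces.
- strip (a point): centre of the flat flush blue strip (30 mm along x, 110 mm along y) on top of the aluminium base, 12 mm above the table. The base is fixed, 185 mm along x, 120 mm along y. The strip lies 90 mm along +x from the hinge. A plate that faces the mirror squarely has its x axis along this x, either way round.
- hinge (a point): middle of the flip mirror's hinge pin, 42 mm above the table; axes those of the base: the pin runs along y. The brackets at its ends are 54 mm high and stand within 48 mm of the middle.
- bar_mid (a point): middle of the round yellow bar, 12 mm in diameter and 160 mm long, along the free edge of the flip mirror, parallel to the hinge pin and 80 mm from it. The mirror panel is 68 mm wide, so 46 mm of bar stick out at each end, free all round; the bar can turn between the fingers.
- flap (a joint): angle of the flip mirror about its hinge (rad): 0 leaning 45 degrees to -x (toward the robot) on its stops, where it starts; 0.785 upright, its balance point; 1.571 leaning 45 degrees to +x, toward the strip, on the far stops. The hinge is nearly frictionless: let go, the mirror (about 0.25 kg) falls to one side or the other.
- mouse: black computer mouse, 108 x 66 x 36 mm, loose; leave alone; origin under its centre. Beyond it, to the left, the fixed wide monitor hangs over the table: come round it close to the robot
- post_holder: black post holder with a steel post, 81 mm high, loose; leave alone; origin under its centre
- objective_pot: black screw pot, 41 mm wide and 51 mm high, loose; leave alone; origin under its centre
- tape: roll of blue tape lying flat, 62 mm wide and 18 mm high, loose; leave alone; origin under its centre
- screwdriver: red screwdriver lying, 161 mm long, loose; leave alone; origin under its centre
- hex_key: hex key lying, 102 mm long, loose; leave alone; origin under its centre
Not all that is in view belongs to the job. Of the things shaped like the plate, the white one is meant.

How it is judged (in metres and radians):
On the way, in this order (a step that is already met when the one before it is completed fails the run):
1. the plate stands by itself on its long thin edge on the blue strip, square to the mirror, while the mirror still leans on its first stops (x of plate_mid in the frame of strip between -0.012 and 0.012 m and y of plate_mid in the frame of strip between -0.025 and 0.025 m and z of plate_mid in the frame of strip between 0.035 and 0.045 m and angle between the z axis of plate_mid and the z axis of strip, either way round below 0.08 rad and angle between the x axis of plate_mid and the x axis of strip, either way round below 0.15 rad and linear speed of plate below 0.02 m/s and contact force between plate and the fingers below 0.1 N and contact force between plate and the arm below 0.1 N and value of joint flap below 0.2 rad), for 0.3 s.
2. the mirror is held upright by the fingers (value of joint flap between 0.685 and 0.885 rad and velocity of joint flap between -0.1 and 0.1 rad/s and contact force between flap and the fingers above 1.5 N), for 0.3 s.
At the end, for the whole second after the job is handed in: Mirror still, within 0.1 rad of upright, gripped by the fingers (over 1.5 N), clear of the plate; plate standing free on its long thin edge, centre within 12 mm (x) and 25 mm (y) of the strip's centre, upright within 0.08 rad, square to the mirror within 0.15 rad (all of step 2 and x of plate_mid in the frame of strip between -0.012 and 0.012 m and y of plate_mid in the frame of strip between -0.025 and 0.025 m and z of plate_mid in the frame of strip between 0.035 and 0.045 m and angle between the z axis of plate_mid and the z axis of strip, either way round below 0.08 rad and angle between the x axis of plate_mid and the x axis of strip, either way round below 0.15 rad and linear speed of plate below 0.02 m/s and contact force between plate and the fingers below 0.1 N and contact force between plate and the arm below 0.1 N and contact force between plate and flap below 0.1 N); the arm keeps its last pose, push and grip.
It fails at once if the mirror went over to the far side (value of joint flap above 1.2 rad).
It fails at once if another thing on the table was pushed more than 30 mm (distance of any of mouse, post_holder, objective_pot, tape, screwdriver, hex_key from where it was at the start of the episode above 0.03 m).
It also fails if it takes over 51 s, if anything falls off the work surface, if the arm or the gripper's body presses on something with over 40 N, if the wrist force passes 120 N, or if a joint passes its speed limit or range.

### The arm

A 6-joint arm with a two-finger parallel gripper is mounted at the origin on a cart in front of the work surface, level with it; the furniture and walls round the work are solid. World frame = base frame: x ahead of the robot, y to its left, z up, the work surface at z = 0. Lengths are in mm, angles in rad, forces in N, time in s.
With the tool pointing down it reaches from about 300 to 775 mm from the base axis. Payload 14.6 kg.
Tool frame: the origin (TCP) lies at the very end of the fingers, on their centre line; the grasp point (between the pads) lies 19 mm behind it; z points along the fingers, y is the line along which they close (so a half turn about z gives the same grasp; the last joint's range is limited). The gripper opens to 94 mm and grips with 3 to 60 N. Pads are 16 mm wide; open, the fingers measure 119 mm over their backs; the gripper's body (75 mm by 177 mm) begins 78 mm behind the grasp point.
Start: joints at [-1.305, 0.3, 1.521, -0, 1.321, -0.067], TCP at [179.673, -519.814, 205.446] pointing down, gripper open.
Joint ranges: [-3.03, 3.03], [-0.79, 2.21], [0.23, 2.52], [-1.04, 4.18], [0, 3.07], [-2.55, 2.55]. Speed limits (rad/s): [2.22, 2.22, 2.57, 3.14, 3.14, 3.14].

### API

Orientations are given as [roll, pitch, yaw] about the fixed x, y, z axes, in that order (R = Rz(yaw) Ry(pitch) Rx(roll)).
In Python, from cell import manip gives the robot as it stands.
- The arm moves only by the tool servo_tool, never from a script. Its argument "motion" is a list that holds one entry, the list of rows, each a list of 7 numbers: the shift along the world's x, y, z as a fraction of full scale, then the turn, a rotation vector about the world's x, y, z as a fraction of full scale, then the closure, from 0 (fully open) to 1 (shut). In form: [[[x, y, z, rx, ry, rz, gripper], ...]]. A call has 1 to 10 rows; each row is the pose to reach, as a shift and turn from the pose commanded when the call began, turning the shorter way round; what a row does not reach only later rows make up. Full scale, the value 1, is 0.5 m for a shift and pi rad for a turn. A row lasts 1/10 s, in which the tool goes at most 50 mm and 8.59 degrees, less where a joint would pass 70% of its speed; a pose out of reach is approached as far as the arm can. A call with a number of a shift or a turn outside -1 to 1 is refused whole. A call with a gripper value outside its range is refused whole. The fingers move at their own pace and stop on an object; "newtons" is the grip in N (left out, the last holds). Time passes only in rows, so rows that repeat a pose let the fingers close. It gives the time, the measured TCP pose, the force, the opening and the grip force at its end, in the units of the state.
- manip.read_state(): the state, without advancing time (a new reading comes with each control period).
- manip.camera(name): name is "side" or "top"; returns a dict with "frame" (400x640x3 uint8, red, green, blue), "range_z" (400x640 float32, mm along the optical axis (not along the pixel's ray), 0 where there is no reading), "vfov" (degrees; the focal length in pixels is half the picture's height over the tangent of half this angle, whatever the lens; pixels are square), "cx", "cy" (the principal point, pixels), "k1" (the pictures are not rectified: a ray, as slopes to the right and down, at radius r is drawn at 1 + k1 r^2 times it, then the intrinsics apply), "cam_to_world" (4x4, takes a point from camera to world coordinates). Camera axes: x right, y down, z forward; pixel columns grow to the right and rows downward; lengths in mm; the calibration is good to about 2 mm. A picture is of the moment at which its call begins.
- manip.sign_off(): hands the job in; it is judged then, once.
The state is a dict: "clock": time; "joints": joint angles; "qd": joint speeds; "effort": joint torques, N m; "eef_pos": TCP position; "eef_rot": TCP orientation; "wrist_force": force on the tool from outside, world axes, zero at the start; "moment": the same for the moment, N m; "finger_gap": finger opening in mm; "finger_force": force on a finger pad.
Only numpy, scipy, OpenCV 4.12 (cv2) and the standard library are available. Lean on these libraries where they do the work, as an engineer would, in place of code of your own. Each camera call takes 0.05 s, during which the arm holds its last target. There are 200 camera calls.

## Working session

There is one attempt and no reset: what is moved stays moved. The work goes in short steps, Python scripts to look and compute and a tool call to move; the robot and the scene stay as the last step left them, time stands still between calls to the robot, and variables do not carry over. Pictures are saved under pics/ and viewed, at most 12 in all, crops included, and the job is handed in when it is done.

Besides the shell and the picture viewer there is one more tool, called after "Emit:" by a JSON object that holds its "api" and its "payload". servo_tool: Moves the arm, as the interface text tells. Its arguments: {"type":"object","properties":{"motion":{"type":"array"},"newtons":{"type":"number"}},"required":["motion"]}

```bash
ls; mkdir -p pics
cat > h.py <<'E'
import numpy as np, cv2
from cell import manip
def cam(n):
    c=manip.camera(n); c['f']=200/np.tan(np.radians(c['vfov'])/2); c['T']=np.array(c['cam_to_world']); return c
def ray(c,uv):
    K=np.array([[c['f'],0,c['cx']],[0,c['f'],c['cy']],[0,0,1.]])
    p=cv2.undistortPoints(np.array(uv,float).reshape(-1,1,2),K,np.array([c['k1'],0,0,0,0.])).reshape(-1,2)
    return np.c_[p,np.ones(len(p))]
def cloud(c):
    v,u=np.mgrid[:400,:640]; r=ray(c,np.c_[u.ravel(),v.ravel()])
    P=r*c['range_z'].reshape(-1,1); W=P@c['T'][:3,:3].T+c['T'][:3,3]
    W[c['range_z'].ravel()==0]=np.nan
    return W.reshape(400,640,3)
def onplane(c,uv,z):
    d=ray(c,uv)@c['T'][:3,:3].T; o=c['T'][:3,3]
    return o+d*((z-o[2])/d[:,2])[:,None]
def save(c,n): cv2.imwrite('pics/'+n,c['frame'][:,:,::-1])
E
python3 - <<'E'
from h import *
a=cam('side');b=cam('top')
save(a,'s0.png');save(b,'t0.png')
for c in(a,b):print(c['f'],c['cx'],c['cy'],c['k1'],c['T'].round(3).tolist())
np.savez('c0.npz',s=cloud(a),t=cloud(b),sf=a['frame'],tf=b['frame'])
print(manip.read_state())
E
```

```text
pics
454.69487452871374 316.81399881880134 198.34784786836957 -0.011657727338967572 [[0.952, -0.187, 0.244, 185.143], [-0.306, -0.517, 0.8, -1245.158], [-0.023, -0.835, -0.549, 910.439], [0.0, 0.0, 0.0, 1.0]]
440.89112866573095 318.9364793582516 197.60262870107675 -0.03972880913496504 [[-0.01, -0.984, 0.178, 348.593], [-0.999, 0.015, 0.029, -35.037], [-0.031, -0.177, -0.984, 1228.407], [0.0, 0.0, 0.0, 1.0]]
{'clock': 0.1, 'joints': array([-1.30457224e+00,  3.00433915e-01,  1.52152570e+00,  2.11669324e-06,
        1.32071882e+00, -6.65716036e-02]), 'qd': array([ 0.00185875, -0.00248314, -0.0017456 ,  0.00168327, -0.00127767,
        0.00016697]), 'effort': array([ 2.65838908e-04, -5.32646334e+01, -3.53284836e+01,  7.09366193e-02,
        2.34607706e-02, -8.70462350e-05]), 'eef_pos': array([ 179.62572402, -519.582433  ,  204.93015888]), 'eef_rot': array([-3.14050942e+00, -7.42744456e-05,  3.32795128e-01]), 'wrist_force': array([ 0.62786403,  0.43202826, -0.35151927]), 'moment': array([0.01210624, 0.05195674, 0.0166722 ]), 'finger_force': 0.0, 'finger_gap': 94.2016498337918}
```

View pics/s0.png

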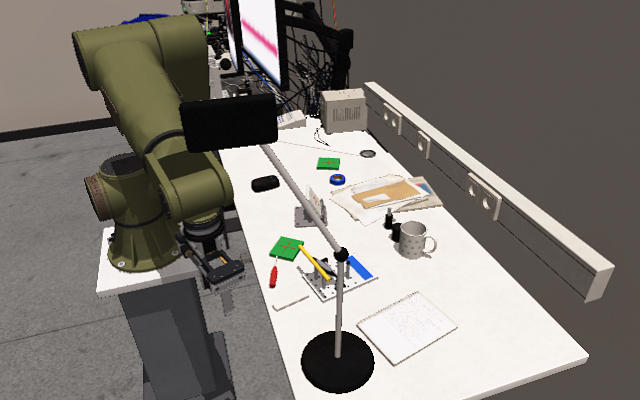

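View pics/t0.png

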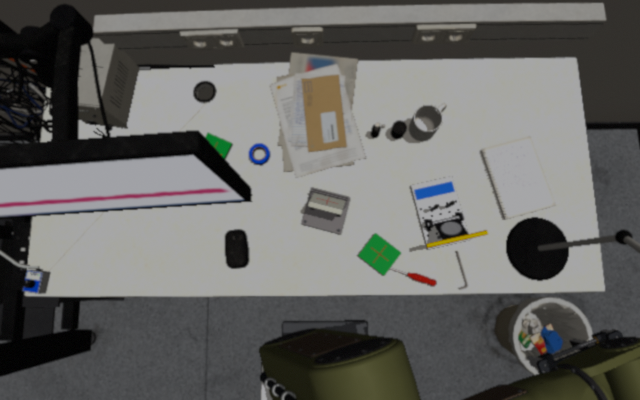

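The side view shows the base with the blue strip at (360,267), the yellow bar at (313,262), and the cradle with the plate at (313,205). A lamp stand with a high boom stands at (340,255). In the top view the strip is at (435,189), the bar at (457,240), the plate at (328,203), and the stand at (537,248).

```bash
cat > m.py <<'E'
from h import *
d=np.load('c0.npz')
def mask(f,lo,hi): return cv2.inRange(cv2.cvtColor(f,cv2.COLOR_RGB2HSV),lo,hi)>0
for n in 'ts':
    W=d[n];f=d[n+'f']
    for name,lo,hi,zr in(('blue',(100,120,60),(125,255,255),(0,30)),('yellow',(22,150,100),(32,255,255),(20,150)),('red',(0,170,80),(8,255,255),(-5,60))):
        m=mask(f,lo,hi)&(W[...,2]>zr[0])&(W[...,2]<zr[1])
        k,lab,st,cen=cv2.connectedComponentsWithStats(m.astype(np.uint8))
        for i in range(1,k):
            if st[i,4]<25: continue
            P=W[lab==i]; c=P.mean(0); w,v=np.linalg.eigh(np.cov(P[:,:2].T)); v=v[:,1]
            s=(P[:,:2]-c[:2])@v
            print(n,name,cen[i].round(1),st[i,4],'c',c.round(1),'med z',np.median(P[:,2]).round(1),'ang',np.degrees(np.arctan2(v[1],v[0])).round(1),'len',np.ptp(s).round(1))
W=d['t'];f=d['tf']
# cradle/plate region points
for v in range(186,236,3):
    print(v,[(u,*W[v,u].round(0).astype(int),f[v,u].tolist()) for u in (322,328,334)] )
# high things of side view : lamp
S=d['s']
for uv in [(338,350),(339,300),(341,255),(320,225),(300,195),(280,165),(230,100),(190,140),(270,100),(230,140),(313,190),(313,200)]: print('S',uv,S[uv[1],uv[0]].round(0))
for uv in [(537,248),(580,243),(620,237),(635,240),(560,340),(300,340)]: print('T',uv,W[uv[1],uv[0]].round(0))
E
python3 m.py
python3 - <<'E'
import cv2,numpy as np
a=cv2.imread('pics/s0.png')[150:330,230:400];b=cv2.imread('pics/t0.png')[170:270,290:500]
a=cv2.resize(a,None,fx=3.2,fy=3.2,interpolation=2); b=cv2.resize(b,None,fx=3.8,fy=3.8,interpolation=2)
cv2.imwrite('pics/s0c.png',a);cv2.imwrite('pics/t0c.png',b)
E
```

```text
t blue [319.6  62.8] 36 c [976.3  -5.2  12.7] med z 12.4 ang 85.0 len 32.9
t blue [258.9 153.7] 183 c [698.1 171.5  16.3] med z 16.8 ang -165.4 len 57.7
t blue [433.9 190.3] 370 c [ 584.5 -321.3   11.4] med z 11.4 ang 102.0 len 107.6
t yellow [455.6 238.7] 235 c [ 440.8 -347.9  102.5] med z 102.6 ang 101.7 len 157.1
t red [421.7 278.6] 129 c [ 341.5 -274.2   16.5] med z 16.7 ang 70.5 len 73.2
s blue [337.5 179.7] 94 c [697.5 157.7  13.5] med z 14.7 ang 74.9 len 65.5
s blue [358.9 267.9] 231 c [ 586.1 -328.9   11.9] med z 11.7 ang 100.0 len 110.3
s yellow [314.2 262.2] 120 c [ 441.6 -360.9  103.2] med z 103.3 ang 102.1 len 158.3
s red [273.2 276.7] 99 c [ 340.9 -286.4   15.6] med z 15.9 ang 70.0 len 79.4
186 [(322, np.int64(604), np.int64(-8), np.int64(2), [165, 166, 162]), (328, np.int64(603), np.int64(-25), np.int64(2), [166, 166, 163]), (334, np.int64(604), np.int64(-42), np.int64(-2), [166, 166, 163])]
189 [(322, np.int64(595), np.int64(-8), np.int64(1), [146, 146, 142]), (328, np.int64(596), np.int64(-25), np.int64(-2), [165, 166, 161]), (334, np.int64(596), np.int64(-42), np.int
[... 2974 characters left out ...]
p.int64(-23), np.int64(0), [166, 166, 161]), (334, np.int64(467), np.int64(-40), np.int64(-2), [159, 159, 156])]
S (338, 350) [ 418. -612.   54.]
S (339, 300) [ 417. -621.  223.]
S (341, 255) [ 416. -632.  353.]
S (320, 225) [ 380. -620.  423.]
S (300, 195) [ 348. -612.  489.]
S (280, 165) [ 319. -606.  550.]
S (230, 100) [ 252. -609.  672.]
S (190, 140) [ 186. -609.  619.]
S (270, 100) [ 308. -620.  668.]
S (230, 140) [ 244. -613.  611.]
S (313, 190) [591. 133.   5.]
S (313, 200) [538. -42.  81.]
T (537, 248) [ 419. -589.   24.]
T (580, 243) [ 418. -606.  206.]
T (620, 237) [ 418. -605.  354.]
T (635, 240) [  492. -1393.  -752.]
T (560, 340) [ 105. -877. -481.]
T (300, 340) [230.  30. 352.]
```

View pics/s0c.png

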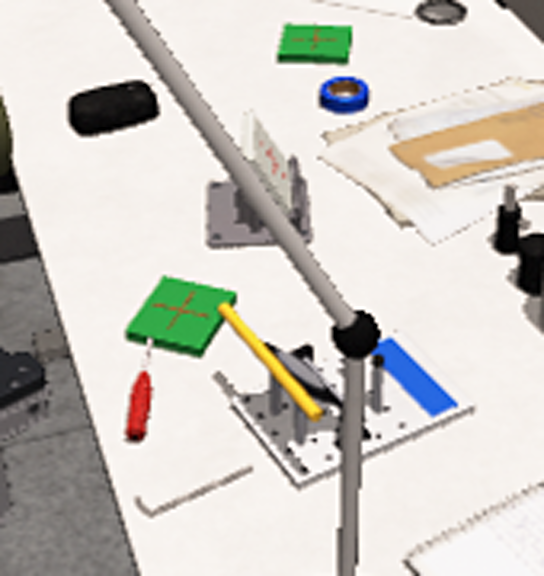

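View pics/t0c.png

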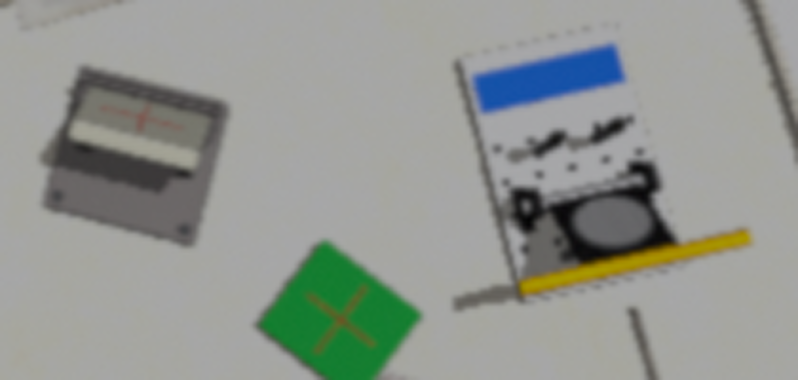

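The top close-up shows the white plate leaning in the cradle and the base turned about 12° the other way. The side close-up shows the lamp post standing near the base, on its -y side. The two cameras differ in y, so I will check using edge midpoints and the gripper.

```bash
cat > m2.py <<'E'
from h import *
d=np.load('c0.npz'); C={'t':cam('top'),'s':cam('side')}
def mask(f,lo,hi): return cv2.inRange(cv2.cvtColor(f,cv2.COLOR_RGB2HSV),lo,hi)>0
for n in 'ts':
    W=d[n];f=d[n+'f'];c=C[n]
    for name,lo,hi,zr,z in(('blue',(100,120,60),(125,255,255),(0,30),12),('yellow',(22,150,100),(32,255,255),(20,150),98.6),('red',(0,170,80),(8,255,255),(-5,60),12)):
        m=mask(f,lo,hi)&(W[...,2]>zr[0])&(W[...,2]<zr[1])
        k,lab,st,cen=cv2.connectedComponentsWithStats(m.astype(np.uint8))
        for i in range(1,k):
            if st[i,4]<50: continue
            v,u=np.where(lab==i); P=onplane(c,np.c_[u,v],z)
            r=cv2.minAreaRect(P[:,:2].astype(np.float32)); print(n,name,'rect',np.round(r[0],1),np.round(r[1],1),round(r[2],1))
# plate face
for n,(u0,u1,v0,v1) in {'t':(300,356,184,240),'s':(300,330,180,228)}.items():
    W=d[n][v0:v1,u0:u1].reshape(-1,3); f=d[n+'f'][v0:v1,u0:u1].reshape(-1,3).astype(int)
    s=(W[:,2]>30)&(W[:,2]<115)&(W[:,1]>-90)&(W[:,1]<40)&(W[:,0]<600)
    col=(f[:,0]-f[:,2]>7) if n=='t' else (f.min(1)>140)
    Q=W[s&col]; 
    print(n,len(Q),'min',np.nanmin(Q,0).round(0),'max',np.nanmax(Q,0).round(0))
    # ransac plane
    best=None;rng=np.random.default_rng(0)
    for _ in range(500):
        p=Q[rng.choice(len(Q),3,False)];nn=np.cross(p[1]-p[0],p[2]-p[0])
        if np.linalg.norm(nn)<100: continue
        nn/=np.linalg.norm(nn);i=abs((Q-p[0])@nn)<3
        if best is None or i.sum()>best.sum():best=i
    B=Q[best];w,v=np.linalg.eigh(np.cov(B.T));nn=v[:,0]*np.sign(v[0,0])
    print(n,best.sum(),'mean',B.mean(0).round(1),'n',nn.round(3),'tilt',np.arcsin(nn[2]).round(3),'yaw',np.arctan2(nn[1],nn[0]).round(3),'min',B.min(0).round(0),'max',B.max(0).round(0))
# grippper in side view
S=d['s'];p=manip.read_state()['eef_pos']
for n in 'st':
    S=d[n];q=(np.linalg.norm(S-np.r_[179.6,-519.6,225],axis=2)<70)&(S[...,2]<260)
    if q.sum():
        v,u=np.where(q);print(n,q.sum(),u.min(),u.max(),v.min(),v.max(),S[q].min(0).round(0),S[q].max(0).round(0))
        r=S[q];print('lowest',np.sort(r[:,2])[:5].round(0), r[r[:,2]<212].round(0)[:25:3].tolist())
# table plane residual
for n in 'st':
    W=d[n];f=d[n+'f'].astype(int)
    q=(abs(W[...,2])<25)&(W[...,0]>320)&(W[...,0]<800)&(abs(W[...,1])<500)&(f.min(2)>150)
    P=W[q];A=np.c_[P[:,:2]/100,np.ones(len(P))];print(n,len(P),np.linalg.lstsq(A,P[:,2],rcond=None)[0].round(2))
# cradle footprint from top: grey on z~8
W=d['t']
E
python3 m2.py
```

```text
t blue rect [699.3 172.5] [57.  57.3] 45.6
t blue rect [ 584.3 -321.2] [ 27.3 107.3] 11.8
t yellow rect [ 441.6 -350.6] [  9.9 158.5] 11.9
t red rect [ 342.2 -273.6] [74.1 13.7] 70.8
s blue rect [698.4 166.4] [74.8 54.2] 69.9
s blue rect [ 584.  -325.3] [ 27.5 106.4] 12.3
s yellow rect [ 442.1 -351.1] [ 11.3 158.7] 13.0
s red rect [ 342.8 -279.3] [83.1 15.8] 72.1
t 488 min [509. -68.  33.] max [576.  27. 109.]
t 377 mean [545.  -22.2  76.9] n [ 0.837 -0.231  0.496] tilt 0.519 yaw -0.27 min [516. -68.  33.] max [576.  24. 109.]
s 237 min [512. -74.  34.] max [585.  23. 106.]
s 178 mean [544.5 -30.9  73.6] n [ 0.84  -0.236  0.488] tilt 0.51 yaw -0.274 min [516. -74.  34.] max [575.  20. 106.]
s 268 198 233 269 316 [ 150. -581.  203.] [ 207. -467.  260.]
lowest [203. 204. 204. 205. 205.] [[152.0, -474.0, 212.0], [152.0, -471.0, 206.0], [158.0, -477.0, 210.0], [156.0, -480.0, 210.0], [162.0, -475.0, 204.0], [157.0, -478.0, 204.0], [188.0, -575.0, 210.0]]
t 135 527 584 339 367 [ 153. -570.  203.] [ 208. -458.  259.]
lowest [203. 204. 204. 205. 206.] [[204.0, -568.0, 205.0], [201.0, -560.0, 208.0], [199.0, -561.0, 210.0], [195.0, -562.0, 211.0], [190.0, -564.0, 206.0], [169.0, -460.0, 210.0]]
s 19516 [ 0.94 -0.06 -4.23]
t 40177 [ 0.53  0.   -2.79]
```

```bash
cat > g.py <<'E'
from h import *
from scipy.spatial.transform import Rotation as Ro
def tool(yaw,tilt=0): # columns x,y,z ; y=normal at yaw, z=down tilted forward
    h=np.r_[np.cos(yaw),np.sin(yaw),0];k=np.r_[0,0,1.]
    y=np.cos(tilt)*h+np.sin(tilt)*k; z=np.sin(tilt)*h-np.cos(tilt)*k
    return Ro.from_matrix(np.c_[np.cross(y,z),y,z])
def go(p,R,note=''):
    s=manip.read_state();c=Ro.from_euler('xyz',s['eef_rot'])
    r=(R*c.inv()).as_rotvec()
    print(note,'shift',((np.array(p)-s['eef_pos'])/500).round(4),'turn',(r/np.pi).round(4),'rows',round(np.degrees(np.linalg.norm(r))/8.59,1))
E
python3 - <<'E'
from g import *
pz=np.r_[-np.sin(.5)*np.cos(.27),np.sin(.5)*np.sin(.27),np.cos(.5)]
m=np.r_[542,-24.5,69.6]
go(m+95*pz,tool(-.27,.5),'pre');print(pz)
d=np.load('c0.npz')
for n in 'ts':
    W=d[n]; q=(W[...,2]>115)&(W[...,0]>300)&(W[...,0]<800)&(abs(W[...,1])<400); print(n,q.sum(), np.nanmin(W[q],0).round(),np.nanmax(W[q],0).round())
E
```

```text
pre shift [ 0.6369  1.0147 -0.1043] turn [-0.1134 -0.1207  0.3014] rows 7.2
[-0.46205638  0.12787786  0.87758256]
t 15710 [477. 116. 404.] [676. 400. 748.]
s 2724 [474. 106. 402.] [684. 400. 677.]
```

Emit:
{"api": "servo_tool", "payload": {"motion": [[[0.3,0.45,0.06,-0.05,-0.06,0.15,0.5],[0.55,0.9,0.06,-0.1134,-0.1207,0.3014,0.5],[0.55,0.9,0.06,-0.1134,-0.1207,0.3014,0.5],[0.55,0.9,0.06,-0.1134,-0.1207,0.3014,0.5],[0.55,0.9,0.06,-0.1134,-0.1207,0.3014,0.5],[0.55,0.9,0.06,-0.1134,-0.1207,0.3014,0.5],[0.55,0.9,0.06,-0.1134,-0.1207,0.3014,0.5],[0.55,0.9,0.06,-0.1134,-0.1207,0.3014,0.5],[0.55,0.9,0.06,-0.1134,-0.1207,0.3014,0.5],[0.55,0.9,0.06,-0.1134,-0.1207,0.3014,0.5]]]}}

```text
clock: 1.2
eef_pos: [438.4, -96.1, 234.4]
eef_rot: [2.639, 0.0, 1.3]
wrist_force: [0.7, -1.4, 0.3]
finger_gap: 47.1
finger_force: 0.0
```

```bash
cat > n.py <<'E'
from g import *
pz=np.r_[-np.sin(.5)*np.cos(.27),np.sin(.5)*np.sin(.27),np.cos(.5)]
m=np.r_[542,-24.5,69.6]
s=manip.read_state();print(s['eef_pos'],s['joints'].round(2),s['clock'],s['finger_gap'])
go(m+95*pz,tool(-.27,.5),'pre')
E
python3 n.py
```

```text
[438.36715542 -96.12892797 234.44424287] [-0.31 -0.25  2.09  0.03  0.79 -0.05] 1.2 47.06722369556025
pre shift [ 0.1195  0.1676 -0.1629] turn [0.0002 0.0008 0.0002] rows 0.0
```

Emit:
{"api": "servo_tool", "payload": {"motion": [[[0.12,0.168,-0.08,0,0,0,0.5],[0.12,0.168,-0.08,0,0,0,0.5],[0.12,0.168,-0.163,0,0,0,0.5],[0.12,0.168,-0.163,0,0,0,0.5],[0.12,0.168,-0.163,0,0,0,0.5]]]}}

```text
clock: 1.7
eef_pos: [497.5, -14.2, 152.6]
eef_rot: [2.643, 0.001, 1.301]
wrist_force: [-0.3, 0.2, 0.5]
finger_gap: 47.2
finger_force: 0.0
```

```bash
cat >> n.py <<'E'
go(m+6*pz,tool(-.27,.5),'grasp')
for n in('top','side'):
    c=cam(n);save(c,f'{n}1.png');W=cloud(c);np.save(n+'1.npy',W)
a=cv2.imread('pics/side1.png')[140:250,250:380];b=cv2.imread('pics/top1.png')[160:250,270:380]
cv2.imwrite('pics/p1.png',np.hstack([cv2.resize(a,(400,340)),cv2.resize(b,(400,340))]))
E
python3 n.py
```

```text
[497.46832412 -14.21086052 152.61735823] [-0.04  0.    2.08 -0.2   0.58  0.37] 1.7 47.24638159244049
pre shift [0.0013 0.0037 0.0007] turn [ 0.0001 -0.0004  0.    ] rows 0.0
grasp shift [ 0.0835 -0.019  -0.1555] turn [ 0.0001 -0.0004  0.    ] rows 0.0
```

View pics/p1.png

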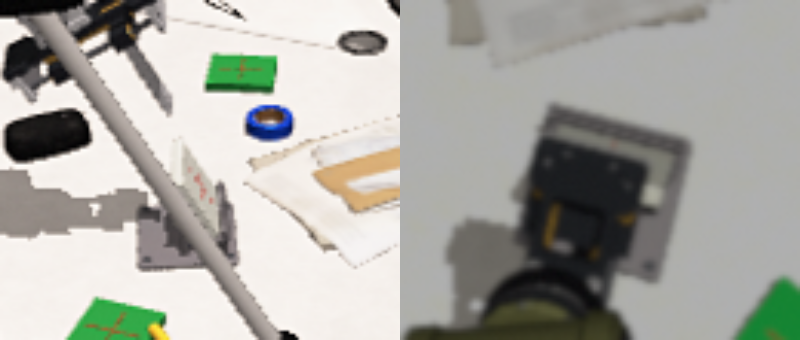

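The gripper is above the plate and laterally centred: in the top crop the body is at column 588, over the plate spanning 525–665. I'll go down along the plate.

Emit:
{"api": "servo_tool", "payload": {"motion": [[[0.021,-0.004,-0.039,0,0,0,0.5],[0.042,-0.008,-0.078,0,0,0,0.5],[0.063,-0.012,-0.117,0,0,0,0.5],[0.0835,-0.018,-0.155,0,0,0,0.5],[0.0835,-0.018,-0.155,0,0,0,0.5],[0.0835,-0.018,-0.155,0,0,0,0.5]]]}}

```text
clock: 2.4
eef_pos: [539.8, -23.7, 76.4]
eef_rot: [2.64, -0.0, 1.299]
wrist_force: [0.1, -0.1, 0.7]
finger_gap: 47.1
finger_force: 0.0
```

Emit:
{"api": "servo_tool", "payload": {"motion": [[[0,0,0,0,0,0,0.75],[0,0,0,0,0,0,0.9],[0,0,0,0,0,0,0.95],[0,0,0,0,0,0,1],[0,0,0,0,0,0,1]]], "newtons": 8}}

```text
clock: 2.9
eef_pos: [539.7, -22.8, 75.1]
eef_rot: [2.641, -0.0, 1.301]
wrist_force: [-2.8, 0.7, 6.5]
finger_gap: 14.2
finger_force: 8.0
```

Emit:
{"api": "servo_tool", "payload": {"motion": [[[0,0,0,0,0,0,1],[0,0,0,0,0,0,1],[-0.014,0.004,0.027,0,0,0,1],[-0.032,0.009,0.061,0,0,0,1],[-0.051,0.014,0.097,0,0,0,1],[-0.074,0.0205,0.14,0,0,0,1],[-0.097,0.0268,0.184,0,0,0,1],[-0.12,0.033,0.228,0,0,0,1],[-0.12,0.033,0.228,0,0,0,1],[-0.12,0.033,0.228,0,0,0,1]]], "newtons": 25}}

```text
clock: 3.9
eef_pos: [479.6, -6.3, 188.4]
eef_rot: [2.641, 0.0, 1.301]
wrist_force: [-1.0, 0.4, -1.5]
finger_gap: 14.2
finger_force: 25.0
```

Run:
```python
from g import *
s=manip.read_state();print(s['eef_pos'].round(1),s['joints'].round(2),s['clock'],s['finger_gap'],s['wrist_force'],s['moment'])
go([584-15,-323+40,190],tool(.21,0),'over strip')
c=cam('side');save(c,'side2.png');np.save('side2.npy',cloud(c))
a=c['frame'][60:260,200:420,::-1]; cv2.imwrite('pics/p2.png',cv2.resize(a,None,fx=3,fy=3))
```

```text
[479.6  -6.3 188.4] [-0.02 -0.09  2.08 -0.19  0.68  0.36] 3.9 14.221444648101189 [-0.95560089  0.385257   -1.48590952] [ 0.06255202  0.24919511 -0.04161204]
over strip shift [ 0.1789 -0.5533  0.0033] turn [0.0048 0.1608 0.1496] rows 4.6
```

View pics/p2.png

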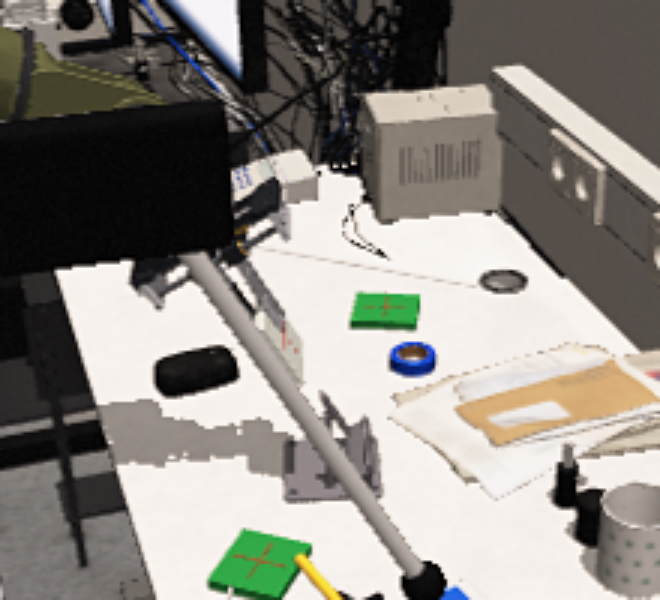

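The plate is in the fingers, clear of the cradle (crop 285,345).

Emit:
{"api": "servo_tool", "payload": {"motion": [[[0.1,-0.3,0.03,0.0048,0.1608,0.1496,1],[0.209,-0.633,0.003,0.0048,0.1608,0.1496,1],[0.209,-0.633,0.003,0.0048,0.1608,0.1496,1],[0.209,-0.633,0.003,0.0048,0.1608,0.1496,1],[0.209,-0.633,0.003,0.0048,0.1608,0.1496,1],[0.209,-0.633,0.003,0.0048,0.1608,0.1496,1],[0.209,-0.633,0.003,0.0048,0.1608,0.1496,1],[0.209,-0.633,0.003,0.0048,0.1608,0.1496,1],[0.209,-0.633,0.003,0.0048,0.1608,0.1496,1],[0.209,-0.633,0.003,0.0048,0.1608,0.1496,1]]]}}

```text
clock: 4.95
eef_pos: [583.7, -322.7, 188.1]
eef_rot: [-3.139, -0.002, 1.78]
wrist_force: [0.3, 0.1, -0.8]
finger_gap: 13.8
finger_force: 25.0
```

Run:
```python
from g import *
s=manip.read_state();print(s['eef_pos'].round(1),s['joints'].round(2),s['clock'],s['finger_gap'],s['wrist_force'])
go([584,-323,190],tool(.21,0),'over strip')
out=[]
for n,(u0,v0) in(('side',(280,150)),('top',(390,130))):
    c=cam(n);save(c,n+'3.png');W=cloud(c);np.save(n+'3.npy',W)
    out.append(cv2.resize(c['frame'][v0:v0+140,u0:u0+130,::-1],None,fx=3,fy=3,interpolation=2))
    q=(W[...,2]>60)&(W[...,2]<210)&(abs(W[...,0]-584)<40)&(abs(W[...,1]+323)<80)&(c['frame'].min(2)>120)
    print(n,q.sum(),W[q].min(0),W[q].max(0))
cv2.imwrite('pics/p3.png',np.hstack(out))
```

```text
[ 583.7 -322.7  188.1] [-0.56  0.58  1.16 -0.    1.4  -0.77] 4.95 13.769526520478037 [ 0.26117407  0.13764802 -0.81327005]
over strip shift [ 0.0005 -0.0007  0.0038] turn [-0.0004 -0.0008  0.0002] rows 0.0
side 131 [ 565.27456567 -372.22704432  137.74735471] [ 600.89342049 -280.85250468  209.89868432]
top 5 [ 578.29082419 -274.65969674  140.49946287] [ 580.69332259 -274.00101096  176.53308658]
```

View pics/p3.png

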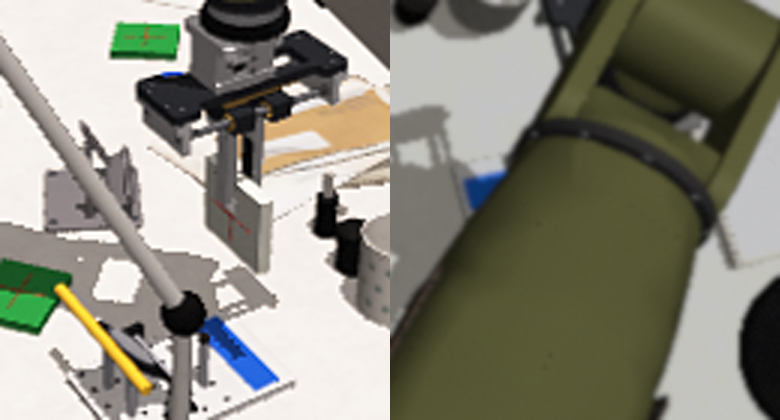

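The plate hangs upright under the gripper over the strip (left panel, cross at (235,215)); the bottom edge is about 47 mm below the TCP. I'll lower it.

Emit:
{"api": "servo_tool", "payload": {"motion": [[[0.001,-0.001,-0.06,0,0,0,1],[0.001,-0.001,-0.12,0,0,0,1],[0.001,-0.001,-0.17,0,0,0,1],[0.001,-0.001,-0.21,0,0,0,1],[0.001,-0.001,-0.23,0,0,0,1],[0.001,-0.001,-0.234,0,0,0,1],[0.001,-0.001,-0.234,0,0,0,1]]]}}

```text
clock: 5.75
eef_pos: [584.9, -323.2, 74.1]
eef_rot: [3.141, 0.001, 1.781]
wrist_force: [0.3, -0.7, -1.7]
finger_gap: 13.6
finger_force: 25.0
```

Emit:
{"api": "servo_tool", "payload": {"motion": [[[0,0,-0.006,0,0,0,1],[0,0,-0.012,0,0,0,1],[0,0,-0.016,0,0,0,1],[0,0,-0.02,0,0,0,1],[0,0,-0.02,0,0,0,1]]]}}

```text
clock: 6.25
eef_pos: [584.4, -323.3, 62.9]
eef_rot: [-3.141, -0.0, 1.781]
wrist_force: [-0.3, 0.4, -1.2]
finger_gap: 14.0
finger_force: 25.0
```

Emit:
{"api": "servo_tool", "payload": {"motion": [[[0,0,-0.003,0,0,0,1],[0,0,-0.006,0,0,0,1],[0,0,-0.006,0,0,0,1]]]}}

```text
clock: 6.55
eef_pos: [584.8, -323.5, 61.2]
eef_rot: [3.141, 0.001, 1.781]
wrist_force: [-2.9, 1.4, 5.8]
finger_gap: 13.8
finger_force: 25.0
```

Emit:
{"api": "servo_tool", "payload": {"motion": [[[0,0,0,0,0,0,1],[0,0,-0.002,0,0,0,1],[0,0,-0.002,0,0,0,1],[0,0,-0.002,0,0,0,1]]], "newtons": 5}}

```text
clock: 6.95
eef_pos: [584.9, -323.8, 60.4]
eef_rot: [3.141, 0.002, 1.781]
wrist_force: [-2.5, 0.6, 7.0]
finger_gap: 13.7
finger_force: 5.0
```

```bash
cat > pl.py <<'E'
from g import *
S=np.r_[584.4,-323,12];ax=np.r_[np.cos(.21),np.sin(.21),0];ay=np.r_[-np.sin(.21),np.cos(.21),0]
c=cam('side');save(c,'side4.png');W=cloud(c);f=c['frame'].astype(int)
L=np.stack([(W-S)@ax,(W-S)@ay,W[...,2]-12],2)
q=(abs(L[...,0])<30)&(abs(L[...,1])<65)&(L[...,2]>4)&(L[...,2]<78)
P=L[q];print(len(P),P.min(0).round(),P.max(0).round())
F=P[(P[:,2]>8)&(P[:,0]<6)]
A=np.c_[F[:,1:],np.ones(len(F))];k=np.linalg.lstsq(A,F[:,0],rcond=None)[0];print('face x=',k, 'y range',np.percentile(F[:,1],[1,99]))
cv2.imwrite('pics/p4.png',cv2.resize(c['frame'][180:320,280:420,::-1],None,fx=4,fy=4,interpolation=2))
E
python3 pl.py
```

```text
415 [-24. -50.   4.] [19. 44. 78.]
face x= [-0.06434708 -0.04215841 -6.75902512] y range [-48.24242999  40.92565845]
```

View pics/p4.png

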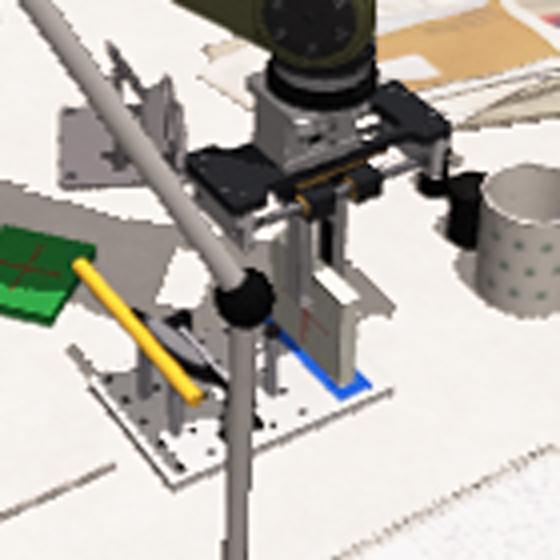

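The plate stands on the blue strip (plate (330,330), strip visible on both sides). I'll release it and retreat straight up.

Emit:
{"api": "servo_tool", "payload": {"motion": [[[0,0,0,0,0,0,0.8],[0,0,0,0,0,0,0.7],[0,0,0,0,0,0,0.6],[0,0,0,0,0,0,0.6],[0,0,0.06,0,0,0,0.6],[0,0,0.13,0,0,0,0.6],[0,0,0.22,0,0,0,0.6],[0,0,0.3,0,0,0,0.6],[0,0,0.3,0,0,0,0.6],[0,0,0.3,0,0,0,0.6]]]}}

```text
clock: 8.0
eef_pos: [584.6, -323.4, 209.6]
eef_rot: [3.141, 0.001, 1.781]
wrist_force: [-0.3, 0.4, -0.6]
finger_gap: 37.3
finger_force: 0.0
```

```bash
python3 pl.py
python3 - <<'E'
from g import *
c=cam('side');W=cloud(c)
m=(cv2.inRange(cv2.cvtColor(c['frame'],cv2.COLOR_RGB2HSV),(22,150,100),(32,255,255))>0)&(W[...,2]>20)&(W[...,2]<150)
v,u=np.where(m);P=onplane(c,np.c_[u,v],98.6);print(cv2.minAreaRect(P[:,:2].astype(np.float32)))
h=.21;ax=np.r_[np.cos(h),np.sin(h),0];ay=np.r_[-np.sin(h),np.cos(h),0]
g=np.r_[441.8,-351,0]+57*ay
print(manip.read_state()['eef_pos'],g)
go(g+[0,0,160],tool(h),'above bar')
E
```

```text
442 [-12. -50.   4.] [ 8. 43. 78.]
face x= [-0.0489371   0.01403559 -7.90917965] y range [-48.11317563  40.31415453]
((442.17669677734375, -351.84197998046875), (11.488369941711426, 157.1904754638672), 13.12391185760498)
[ 584.1348998  -323.11649986  207.57830182] [ 429.91778571 -295.25223786    0.        ]
above bar shift [-0.3084  0.0557 -0.0952] turn [-0.0003 -0.0007 -0.    ] rows 0.0
```

View pics/p4.png

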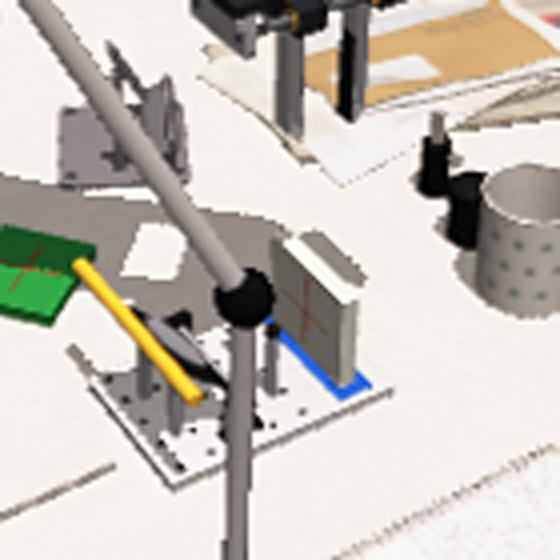

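The plate stands alone, upright on the strip. Next is the bar.

Emit:
{"api": "servo_tool", "payload": {"motion": [[[-0.1,0.018,0,0,0,0,0.5],[-0.2,0.036,0,0,0,0,0.5],[-0.308,0.0555,-0.05,0,0,0,0.5],[-0.308,0.0555,-0.09,0,0,0,0.5],[-0.308,0.0555,-0.14,0,0,0,0.5],[-0.308,0.0555,-0.19,0,0,0,0.5],[-0.308,0.0555,-0.225,0,0,0,0.5],[-0.308,0.0555,-0.255,0,0,0,0.5],[-0.308,0.0555,-0.255,0,0,0,0.5],[-0.308,0.0555,-0.255,0,0,0,0.5]]]}}

```text
clock: 9.1
eef_pos: [430.3, -295.4, 81.3]
eef_rot: [-3.14, -0.001, 1.781]
wrist_force: [-0.6, 0.8, 1.0]
finger_gap: 47.0
finger_force: 0.0
```

```bash
cat > v.py <<'E'
from g import *
import sys
out=[]
for n,(u0,v0) in(('side',(280,180)),('top',(390,150))):
    c=cam(n);save(c,n+sys.argv[1]+'.png')
    out.append(cv2.resize(c['frame'][v0:v0+130,u0:u0+130,::-1],None,fx=3,fy=3,interpolation=2))
cv2.imwrite(f'pics/v{sys.argv[1]}.png',np.hstack(out))
E
python3 v.py 5
```

```text
(no output)
```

View pics/v5.png

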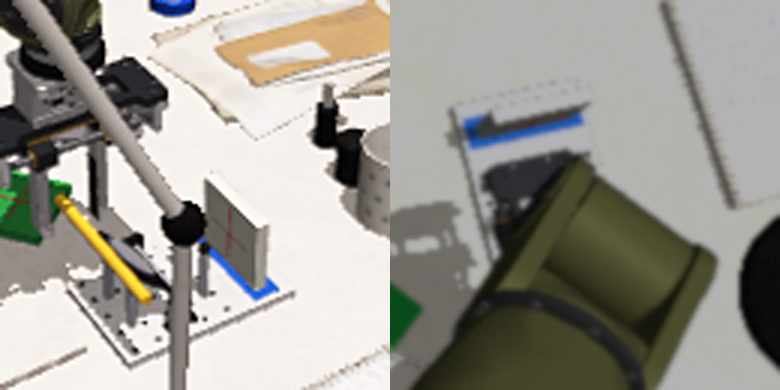

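The bar end (62,200) lies between the fingers at (42,205) and (97,180). I'll close on it.

Emit:
{"api": "servo_tool", "payload": {"motion": [[[0,0,0,0,0,0,0.7],[0,0,0,0,0,0,0.85],[0,0,0,0,0,0,1],[0,0,0,0,0,0,1],[0,0,0,0,0,0,1],[0,0,0,0,0,0,1]]], "newtons": 8}}

```text
clock: 9.8
eef_pos: [429.8, -295.8, 81.9]
eef_rot: [-3.14, -0.0, 1.781]
wrist_force: [-7.6, -0.9, 5.7]
finger_gap: 11.6
finger_force: 8.0
```

Emit:
{"api": "servo_tool", "payload": {"motion": [[[0,0,0,0,0,0,1],[0.0115,0.0025,0.0108,0,0,0,1],[0.0243,0.0052,0.0202,0,0,0,1],[0.0376,0.008,0.0284,0,0,0,1],[0.0518,0.011,0.0352,0,0,0,1],[0.0518,0.011,0.0352,0,0,0,1]]], "newtons": 15}}

```text
clock: 10.4
eef_pos: [456.8, -290.5, 100.1]
eef_rot: [-3.141, 0.001, 1.781]
wrist_force: [-5.3, -1.3, 9.0]
finger_gap: 11.3
finger_force: 15.0
```

Emit:
{"api": "servo_tool", "payload": {"motion": [[[0.0147,0.0031,0.0065,0,0,0,1],[0.03,0.0064,0.0108,0,0,0,1],[0.0456,0.0097,0.013,0,0,0,1],[0.054,0.0115,0.0136,0,0,0,1],[0.0589,0.0125,0.0136,0,0,0,1],[0.0589,0.0125,0.0136,0,0,0,1],[0.0589,0.0125,0.0136,0,0,0,1]]]}}

```text
clock: 11.1
eef_pos: [485.9, -284.0, 106.1]
eef_rot: [-3.142, 0.0, 1.781]
wrist_force: [0.8, -3.6, 0.1]
finger_gap: 11.2
finger_force: 15.0
```

```bash
python3 v.py 6
python3 - <<'E'
from g import *
s=manip.read_state();print(s['eef_pos'],s['wrist_force'],s['qd'].round(3),s['finger_force'],s['clock'])
S=np.r_[584.2,-323,12];ax=np.r_[np.cos(.21),np.sin(.21),0];ay=np.r_[-np.sin(.21),np.cos(.21),0]
for n in('side','top'):
    c=cam(n);W=cloud(c);H=cv2.cvtColor(c['frame'],cv2.COLOR_RGB2HSV)
    L=np.stack([(W-S)@ax+90,(W-S)@ay,W[...,2]],2)
    m=(cv2.inRange(H,(22,150,80),(32,255,255))>0)&(W[...,2]>60)&(W[...,2]<160)
    v,u=np.where(m)
    if len(u)<10: print(n,'none');continue
    P=(onplane(c,np.c_[u,v],122)-S);P=np.c_[P@ax+90,P@ay]
    print(n,len(u),cv2.minAreaRect(P.astype(np.float32)),'cloud',np.median(L[m],0).round(1),L[m].min(0).round(),L[m].max(0).round())
E
python3 pl.py
```

```text
[ 485.79410127 -283.97371025  106.05698252] [-0.51154353 -4.83314846  0.16463845] [-0.001  0.     0.    -0.001  0.003  0.   ] 15.0020232796669 11.2
side 42 ((3.6246628761291504, -7.7911376953125), (137.34642028808594, 8.75265121459961), 89.9496078491211) cloud [ -0.8  14.5 126.9] [ -5. -81.  72.] [ 40.  58. 129.]
top none
443 [-14. -49.   4.] [20. 44. 78.]
face x= [-0.0388815   0.01787453 -7.97792146] y range [-48.2918637   40.92664101]
```

View pics/v6.png

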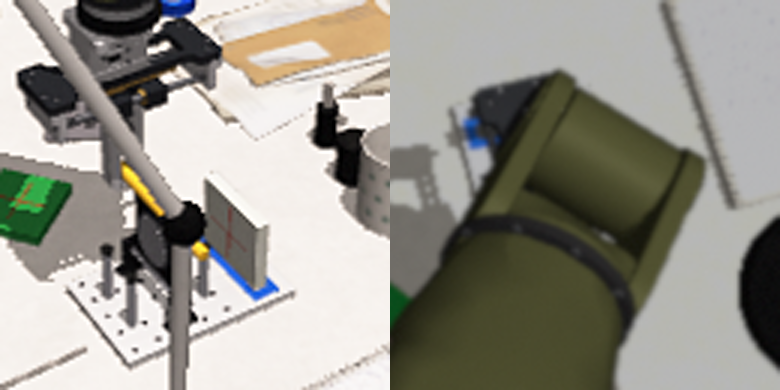

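The mirror stands upright, with the bar within about 2 mm of the point above the hinge (0.02–0.05 rad). The grip is 15 N and the plate hasn't moved.

```bash
python3 -c "
from cell import manip
print(manip.sign_off())"
```

```text
the job is handed in; nothing more can be done
None
```

The plate stands free on the blue strip facing the mirror, and the mirror is gripped by its bar with 15 N and held upright within about 0.05 rad by my camera measurement; I handed the job in at about 11 s, and the sign-off gave no verdict.

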